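# Point out the unlabelled wax block

## Robot

A 6-joint arm with a two-finger parallel gripper is mounted at the origin on a cart in front of the work surface, level with it; the furniture and walls round the work are solid. World frame = base frame: x ahead of the robot, y to its left, z up, the work surface at z = 0. Lengths are in m, angles in degrees, forces in N, time in s.
With the tool pointing down it reaches from about 0.25 to 0.8 m from the base axis. Payload 8.5 kg.
Tool frame: the origin (TCP) lies midway between the tips of the shut fingers; the grasp point (between the pads) lies 19 mm behind it (arm.tcp_to_grasp is the distance from the TCP to the grasp point, in m); z points along the fingers, y is the line along which they close (so a half turn about z gives the same grasp; the last joint's range is limited). The gripper opens to 85 mm and grips with 20 to 120 N. Pads are 22 mm wide; open, the fingers measure 114 mm over their backs; the gripper's body (76 mm by 85 mm) begins 54 mm behind the grasp point. The pads swing forward as they close: fully open they stand 13 mm farther back than shut.
Start: joints at [76.089, 13.648, -0.773, 75.585, 0, 90], TCP at [0.126, 0.51, 0.231] pointing down, gripper open.
Joint ranges: [-152.45, 152.45], [-59.26, 108.67], [-65.41, 83.53], [-104.44, 129.93], [-82.83, 76.93], [-180, 180]. Speed limits (degrees/s): [127.2, 127.2, 159.86, 180, 180, 180].

## Interface

Orientations are given as [roll, pitch, yaw] about the fixed x, y, z axes, in that order (R = Rz(yaw) Ry(pitch) Rx(roll)).
In Python, from plant import arm gives the robot as it stands.
- The arm moves only by the tool apply_moves, never from a script. Its argument "increments" is a list of rows, each a list of 2 entries, a list of its own where there are three numbers: the shift along the tool's x, y, z in cm, then the turn about the tool's z in rad. In form: [[[dx, dy, dz], roll], ...]. A call has 1 to 8 rows; each row shifts and turns the commanded pose from where the row before left it, along the tool's axes as they then stand; what a row does not reach is not made up. A row lasts 1/12 s, in which the tool goes at most 41.7 mm and 7.16 degrees, less where a joint would pass 70% of its speed; a pose out of reach is approached as far as the arm can. A call with a gripper value outside its range is refused whole. "jaw" is the opening, from 0 (shut) to 1 (fully open), set as the call begins (left out, the last holds). The fingers move at their own pace and stop on an object; "grip_force" is the grip in N (left out, the last holds). Time passes only in rows, so rows that do not move let the fingers close. It gives the time, the measured TCP pose, the force, the opening and the grip force at its end, in the units of the state.
- arm.read_state(): the state, without advancing time (a new reading comes with each control period).
- arm.snapshot(name): name is "side" or "top" or "wrist"; returns a dict with "pixels" (400x640x3 uint8, red, green, blue), "mtx" (3x3 intrinsics, pixels), "D" ([k1, k2, p1, p2, k3] as OpenCV has them; the pictures are not rectified), "xyz" and "orientation" of the camera in the world. Camera axes: x right, y down, z forward; pixel columns grow to the right and rows downward; lengths in m; the calibration is good to about 2 mm. A picture is of the moment at which its call begins. There is no depth.
- arm.finish_job(): hands the job in; it is judged then, once.
The state is a dict: "t": time; "joint_pos": joint angles; "joint_vel": joint speeds; "effort": joint torques, N m; "tool_pos": TCP position; "ee_rot": TCP orientation; "ft_force": force on the tool from outside, world axes, zero at the start; "moment": the same for the moment, N m; "grip_width": finger opening in m; "gripper_force": force on a finger pad.
Only numpy, scipy, OpenCV 4.12 (cv2) and the standard library are available. Lean on these libraries where they do the work, as an engineer would, in place of code of your own. Each camera call takes 0.05 s, during which the arm holds its last target. There are 200 camera calls.

## Task

In the metal tray with six bays one wax block lies bare, without a cassette. Point straight down at it with the fingertips a couple of centimetres above its middle and stay there for a good second, then show where it belongs by pointing in the same way just above the middle of the open tub for a good second, and then call the technician: press the round button on the grey call box fully down and let it spring back. Touch nothing but the call box, pick nothing up, and do not bring the fingers low over any of the other cassettes: come down to the block from above and rise again.

Things in the scene. Friction and masses are not known exactly. Their poses are not given: they have to be found in the camera images.
- block_tray: Shallow dark metal tray fixed to the bench, 136 x 200 x 12 mm, floor and walls 4 mm thick, divided into 2 x 3 bays: centres at x = +-33 mm, y = -65, 0, +65 mm from its middle. Origin: centre of its underside. Five bays hold a flat white cassette, one the bare wax block. Low things lie round it; nothing within 60 mm of its rim is higher than 90 mm, tall bottles stand behind.
- bare_block: The bare cream wax block in the tray, without a cassette: 34 x 42 x 22 mm, so much thicker than the cassettes. Loose, origin at the centre of its underside. (A second wax block lying on the bench, outside the tray, is not meant.)
- block_top (a point): Middle of the top face of the bare wax block, 22 mm above its underside, about 26 mm above the bench. Axis z is up.
- tub: Open, clear rectangular plastic tub, 82 x 154 x 69 mm, standing on the bench to one side of the tray, left or right. Loose; origin at the centre of its underside.
- tub_mouth (a point): Middle of the tub's open mouth at the height of the rim, 69 mm above the bench. Axis z is up.
- call_box: Low grey box, 110 x 80 mm, its top 39 mm above the bench, fixed to the bench on the side of the tray opposite to the tub. One round grey push button in a black housing stands on its top, toward the robot side (its own -x), five slots of a sounder at the other end. Origin: centre of its underside.
- call_key_top (a point): Middle of the top face of the round push button of the call box (32 mm across). It goes down with the button. Pressed straight down.
- call_key (a joint): Travel of the push button: 0 up, 0.006 m fully down (takes about 4 N), springs back by itself.
- tray_cassette_1: One of the five flat white embedding cassettes in the tray, 38 x 28 x 6 mm, loose. Origin at the centre of its underside. To be left alone.
- tray_cassette_2: One of the five flat white embedding cassettes in the tray, 38 x 28 x 6 mm, loose. Origin at the centre of its underside. To be left alone.
- tray_cassette_3: One of the five flat white embedding cassettes in the tray, 38 x 28 x 6 mm, loose. Origin at the centre of its underside. To be left alone.
- tray_cassette_4: One of the five flat white embedding cassettes in the tray, 38 x 28 x 6 mm, loose. Origin at the centre of its underside. To be left alone.
- tray_cassette_5: One of the five flat white embedding cassettes in the tray, 38 x 28 x 6 mm, loose. Origin at the centre of its underside. To be left alone.
There are look-alikes about, which are no part of the job. Leave any green look-alike of the tub alone. What is shaped like the call_box but pink is not meant.

How it is judged (in metres and radians):
On the way, in this order (a step that is already met when the one before it is completed fails the run):
1. the fingers dwell just above the middle of the bare wax block (horizontal distance between the grasp point and block_top below 0.02 m and z of the grasp point in the frame of block_top between 0.019 and 0.062 m), for 0.8 s.
2. the fingers dwell just above the middle of the open tub (horizontal distance between the grasp point and tub_mouth below 0.03 m and z of the grasp point in the frame of tub_mouth between 0.019 and 0.075 m), for 0.8 s.
3. the call button is pressed down (value of joint call_key above 0.0045 m), for 0.02 s.
At the end, for the whole second after the job is handed in: After both dwells (0.8 s; within 20 mm of the block's middle and 30 mm of the tub's seen from above, fingertips up to about 40 and 55 mm over them) and a press of 4.5 mm or more, the button is up again (under 1.5 mm) and block, cassettes and tub are within 5 mm of their starts (value of joint call_key below 0.0015 m and distance of each of bare_block, tub, tray_cassette_1, tray_cassette_2, tray_cassette_3, tray_cassette_4, tray_cassette_5 from where it was at the start of the episode below 0.005 m); the robot touches nothing.
It fails at once if the robot touches something other than the call box and its button ((contact force between the fingers and anything else above 0.5 N and contact force between the fingers and call_box below 0.05 N) or (contact force between the arm and anything else above 0.5 N and contact force between the arm and call_box below 0.05 N)).
It fails at once if the block, a cassette or the tub is lifted or shifted by more than 5 mm (not (distance of each of bare_block, tub, tray_cassette_1, tray_cassette_2, tray_cassette_3, tray_cassette_4, tray_cassette_5 from where it was at the start of the episode below 0.005 m)).
It fails at once if the fingers come low over one of the other cassettes (grasp point under 80 mm, within 20 mm of its middle) (height (world z) of the grasp point below 0.08 m and (horizontal distance between the grasp point and tray_cassette_1 below 0.02 m or horizontal distance between the grasp point and tray_cassette_2 below 0.02 m or horizontal distance between the grasp point and tray_cassette_3 below 0.02 m or horizontal distance between the grasp point and tray_cassette_4 below 0.02 m or horizontal distance between the grasp point and tray_cassette_5 below 0.02 m)).
It also fails if it takes over 61 s, if anything falls off the work surface, if the arm or the gripper's body presses on something with over 40 N, if the wrist force passes 120 N, or if a joint passes its speed limit or range.

## Working session

There is one attempt and no reset: what is moved stays moved. The work goes in short steps, Python scripts to look and compute and a tool call to move; the robot and the scene stay as the last step left them, time stands still between calls to the robot, and variables do not carry over. Pictures are saved under pics/ and viewed, at most 10 in all, crops included, and the job is handed in when it is done.

Besides the shell and the picture viewer there is one more tool, called after "Emit:" by a JSON object that holds its "method" and its "body", one argument or row to a line. apply_moves: Moves the arm, as the interface text tells. Its arguments: {"type":"object","properties":{"increments":{"type":"array","items":{"type":"array"}},"jaw":{"type":"number"},"grip_force":{"type":"number"}},"required":["increments"]}

```bash
mkdir -p pics; cat > h.py <<'E'
import numpy as np, cv2
from scipy.spatial.transform import Rotation as R
from plant import arm
def snap(n,f):
    s=arm.snapshot(n); cv2.imwrite('pics/'+f,cv2.cvtColor(s['pixels'],cv2.COLOR_RGB2BGR))
    np.savez('pics/'+f+'.npz',**{k:np.array(s[k]) for k in s}); return s
def cast(s,uv,z):
    u=cv2.undistortPoints(np.array(uv,float).reshape(-1,1,2),np.array(s['mtx'],float),np.array(s['D'],float)).reshape(-1,2)
    M=R.from_euler('xyz',np.array(s['orientation'],float),degrees=True).as_matrix()
    d=np.c_[u,np.ones(len(u))]@M.T; c=np.array(s['xyz'],float)
    return c+d*((z-c[2])/d[:,2])[:,None]
E
python3 - <<'E'
from h import *
for n in('top','side'):
    s=snap(n,n+'1.png'); print(n,s['xyz'],s['orientation'])
print(arm.read_state())
E
```

```text
top [0.22078192 0.01311845 1.62670624] [-168.9310372    -0.36909654  -89.45097136]
side [ 0.32697631 -1.27366863  0.9290667 ] [-122.99109444   -0.19783741   -9.52009325]
{'t': 0.1, 'joint_pos': array([ 7.60872285e+01,  1.36775065e+01, -8.11832019e-01,  7.55854904e+01,
       -1.33252731e-03,  9.00005888e+01]), 'joint_vel': array([ 0.08694312, -0.05663315,  0.07642199, -0.11851021,  0.02840921,
        0.04410994]), 'effort': array([-3.11269587e-04, -5.39720321e+01,  3.46998990e+01,  1.34183906e-02,
        8.58832118e-05, -9.85639559e-06]), 'tool_pos': array([0.12614867, 0.50922663, 0.23074395]), 'ee_rot': array([-1.79925171e+02,  1.33329512e-03,  1.66086641e+02]), 'ft_force': array([-0.69273323, -0.46081343, -0.4115739 ]), 'moment': array([ 0.05412271,  0.06046539, -0.02214748]), 'gripper_force': 0.0, 'grip_width': 0.08552753161227719}
```

View pics/top1.png

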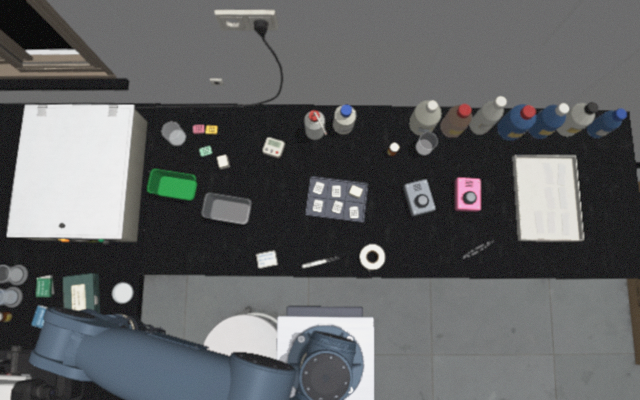

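View pics/side1.png

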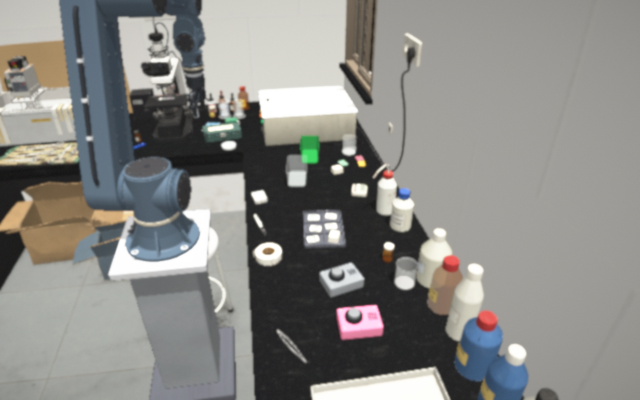

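The top view shows the tray at about (337,199), the clear tub at (227,208) and the grey call box at (419,197) with its button at (421,201). In the side view, the thick block looks like the one at (335,237). I'll enlarge the tray and measure.

```bash
python3 - <<'E'
from h import *
t=cv2.imread('pics/top1.png');s=cv2.imread('pics/side1.png')
a=cv2.resize(t[165:235,295:445],(750,350),interpolation=cv2.INTER_CUBIC)
b=cv2.resize(s[205:255,290:365],(375,250),interpolation=cv2.INTER_CUBIC)
c=cv2.resize(t[180:230,190:265],(375,250),interpolation=cv2.INTER_CUBIC)
cv2.imwrite('pics/c1.png',np.vstack([a,np.hstack([b,c])]))
T=np.load('pics/top1.png.npz')
print('boxtop/btn',cast(T,[[419,197],[421,201]],.045))
g=cv2.cvtColor(t,cv2.COLOR_BGR2GRAY)
m=(g>150).astype(np.uint8); m[:, :300]=0;m[:,372:]=0;m[:178]=0;m[222:]=0
n,l,st,ce=cv2.connectedComponentsWithStats(m)
for i in range(1,n):
  if st[i,4]>15: print(ce[i],st[i],cast(T,ce[i],.01).round(3),cast(T,ce[i],.026).round(3))
print('tub corners',cast(T,[[206,194],[252,198],[249,223],[202,219]],.069).round(3))
E
```

```text
boxtop/btn [[ 0.54872911 -0.31257101  0.045     ]
 [ 0.53501684 -0.31896923  0.045     ]]
[318.33333333 187.55555556] [313 182  12  12 108] [[0.585 0.028 0.01 ]] [[0.582 0.028 0.026]]
[336.         190.60377358] [332 185   9  12 106] [[ 0.575 -0.033  0.01 ]] [[ 0.572 -0.032  0.026]]
[355.70535714 190.5625    ] [349 185  14  12 112] [[ 0.576 -0.101  0.01 ]] [[ 0.573 -0.1    0.026]]
[317.56074766 205.28037383] [313 199  10  13 107] [[0.523 0.03  0.01 ]] [[0.52  0.03  0.026]]
[337.125      206.63461538] [332 201  11  13 104] [[ 0.519 -0.037  0.01 ]] [[ 0.516 -0.036  0.026]]
[353.81481481 211.88888889] [349 206  10  13 108] [[ 0.501 -0.094  0.01 ]] [[ 0.499 -0.093  0.026]]
tub corners [[0.546 0.401 0.069]
 [0.534 0.247 0.069]
 [0.45  0.254 0.069]
 [0.462 0.41  0.069]]
```

View pics/c1.png

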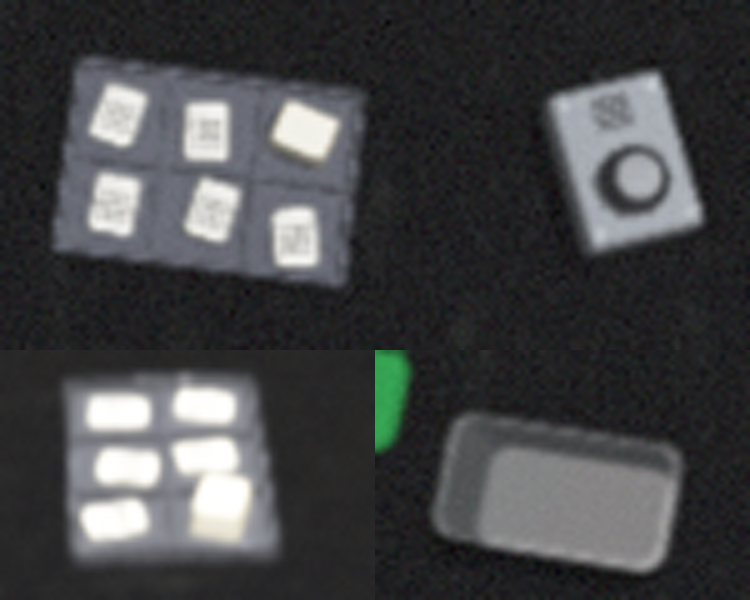

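The bare block is in the far-right bay, with its top at about (0.573, -0.100). The tub mouth is at about (0.498, 0.328) and the button at about (0.535, -0.32). I'm starting toward the block at height with the jaws shut.

Emit:
{"method": "apply_moves", "body": {
  "increments": [
    [[-2.4,-2.0,0],0],
    [[-2.4,-2.0,0],0],
    [[-2.4,-2.0,0],0],
    [[-2.4,-2.0,0],0],
    [[-2.4,-2.0,0],0],
    [[-2.4,-2.0,0],0],
    [[-2.4,-2.0,0],0],
    [[-2.4,-2.0,0],0]
  ],
  "jaw": 0
}}

```text
t: 0.77
tool_pos: [0.2745, 0.3066, 0.2311]
ee_rot: [-180.0, -0.0, 166.1]
ft_force: [-0.3, 0.1, 0.2]
grip_width: 0.0002
gripper_force: 0.0
```

```bash
python3 - <<'E'
from h import *
s=arm.read_state();print(s['joint_pos'].round(1),s['tool_pos'],s['ee_rot'],s['grip_width'])
E
```

```text
[ 48.2   2.5 -14.2  73.3  -0.   62.1] [0.27452459 0.30664258 0.23113875] [-1.79978866e+02 -7.09428576e-03  1.66107079e+02] 0.00021496504721062174
```

Emit:
{"method": "apply_moves", "body": {
  "increments": [
    [[-2.4,-2.0,0],0],
    [[-2.4,-2.0,0],0],
    [[-2.4,-2.0,0],0],
    [[-2.4,-2.0,0],0],
    [[-2.4,-2.0,0],0],
    [[-2.4,-2.0,0],0],
    [[-2.4,-2.0,0],0],
    [[-2.4,-2.0,0],0]
  ]
}}

```text
t: 1.43
tool_pos: [0.4225, 0.1051, 0.2312]
ee_rot: [-180.0, -0.0, 166.1]
ft_force: [0.1, 1.2, 0.5]
grip_width: -0.0003
gripper_force: 0.0
```

Emit:
{"method": "apply_moves", "body": {
  "increments": [
    [[-2.4,-2.0,0],0],
    [[-2.4,-2.0,0],0],
    [[-2.4,-2.0,0],0],
    [[-2.4,-2.0,0],0],
    [[-2.4,-2.0,0],0],
    [[-2.4,-2.0,0],0],
    [[-1.2,-1.0,0],0],
    [[0,0,0],0]
  ]
}}

```text
t: 2.1
tool_pos: [0.5435, -0.0593, 0.2304]
ee_rot: [-180.0, -0.0, 165.9]
ft_force: [-0.4, -0.1, -1.7]
grip_width: -0.0002
gripper_force: 0.0
```

```bash
python3 - <<'E'
from h import *
s=snap('wrist','w1.png');print(s['xyz'],s['orientation'],arm.read_state()['tool_pos'])
E
```

```text
[ 0.47749422 -0.04357099  0.37204393] [ 1.64428114e+02 -6.17447322e-03  7.60053174e+01] [ 0.54232234 -0.05791732  0.23053468]
```

View pics/w1.png

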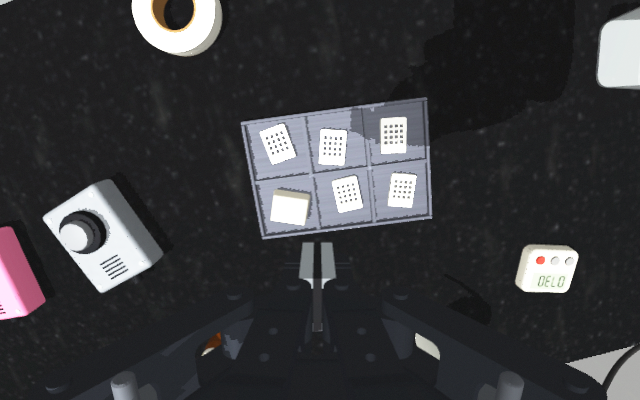

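The wrist view shows the bare block at about (290,208) with no dot pattern, and the grey box's button top at about (75,237). I'm casting both, and triangulating the button with the top view.

```bash
python3 - <<'E'
from h import *
W=np.load('pics/w1.png.npz');T=np.load('pics/top1.png.npz');S=np.load('pics/side1.png.npz')
print('block',cast(W,[290,209],.026).round(4))
for z in(.045,.05,.055,.06,.065,.07): print(z,cast(W,[75,237],z).round(4)[0,:2],cast(T,[423,200.2],z).round(4)[0,:2],cast(S,[337,272],z).round(4)[0,:2])
E
```

```text
block [[ 0.5713 -0.0972  0.026 ]]
0.045 [ 0.5402 -0.3311] [ 0.5378 -0.3258] [ 0.5403 -0.3104]
0.05 [ 0.5392 -0.3267] [ 0.5368 -0.3248] [ 0.539  -0.3158]
0.055 [ 0.5383 -0.3223] [ 0.5358 -0.3237] [ 0.5378 -0.3213]
0.06 [ 0.5373 -0.3179] [ 0.5348 -0.3226] [ 0.5366 -0.3267]
0.065 [ 0.5363 -0.3136] [ 0.5338 -0.3216] [ 0.5354 -0.3322]
0.07 [ 0.5354 -0.3092] [ 0.5328 -0.3205] [ 0.5342 -0.3376]
```

The button is at about (0.537, -0.323, 0.055) and the block at (0.572, -0.098). I'll centre over the block, descend straight down and dwell.

Emit:
{"method": "apply_moves", "body": {
  "increments": [
    [[-1.9,-1.6,0],0],
    [[-1.9,-1.6,0],0],
    [[0,0,2.5],0],
    [[0,0,2.5],0],
    [[0,0,2.5],0],
    [[0,0,2.5],0],
    [[0,0,2.0],0],
    [[0,0,0],0]
  ]
}}

```text
t: 2.82
tool_pos: [0.5681, -0.0954, 0.1077]
ee_rot: [-180.0, -0.4, 166.2]
ft_force: [0.1, -0.4, -0.2]
grip_width: 0.0001
gripper_force: 0.0
```

Emit:
{"method": "apply_moves", "body": {
  "increments": [
    [[0,0,2],0],
    [[0,0,2],0],
    [[0,0,1.5],0],
    [[0,0,0],0],
    [[0,0,0],0],
    [[0,0,0],0],
    [[0,0,0],0],
    [[0,0,0],0]
  ]
}}

```text
t: 3.48
tool_pos: [0.5721, -0.0973, 0.0577]
ee_rot: [180.0, 0.1, 166.1]
ft_force: [0.7, -0.7, 0.0]
grip_width: -0.0003
gripper_force: 0.0
```

Emit:
{"method": "apply_moves", "body": {
  "increments": [
    [[0,0,0],0],
    [[0,0,0],0],
    [[0,0,0],0],
    [[0,0,0],0],
    [[0,0,0],0],
    [[0,0,0],0],
    [[0,0,0],0],
    [[0,0,0],0]
  ]
}}

```text
t: 4.15
tool_pos: [0.5713, -0.0973, 0.0563]
ee_rot: [-180.0, -0.0, 166.1]
ft_force: [0.2, 0.1, 0.2]
grip_width: -0.0003
gripper_force: 0.0
```

```bash
python3 - <<'E'
from h import *
s=snap('wrist','w2.png');snap('side','s2.png');print(arm.read_state()['tool_pos'])
a=cv2.imread('pics/w2.png')[0:340];b=cv2.resize(cv2.imread('pics/s2.png')[185:265,270:400],(390,240),interpolation=cv2.INTER_CUBIC)
cv2.imwrite('pics/c2.png',np.vstack([a,np.pad(b,((0,0),(0,250),(0,0)))]))
E
```

```text
[ 0.57134731 -0.09729736  0.05628049]
```

View pics/c2.png

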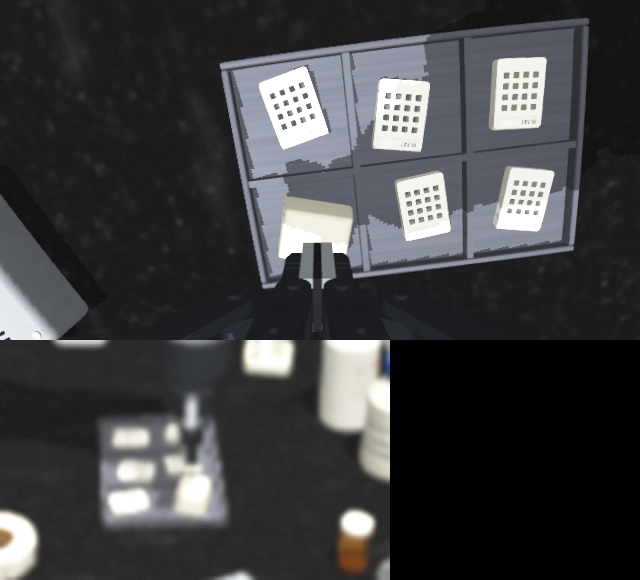

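The wrist view shows the fingertips (317,262) over the block, and the side view shows them just above it. The grasp point is about 49 mm above the block top and centred within a few mm. I'll lower slightly, hold a bit longer, then rise and go to the tub.

Emit:
{"method": "apply_moves", "body": {
  "increments": [
    [[0,0,0.5],0],
    [[0,0,0],0],
    [[0,0,0],0],
    [[0,0,0],0],
    [[0,0,0],0],
    [[0,0,0],0],
    [[0,0,0],0],
    [[0,0,0],0]
  ]
}}

```text
t: 4.92
tool_pos: [0.5714, -0.0973, 0.0514]
ee_rot: [-180.0, 0.0, 166.1]
ft_force: [-0.0, -1.1, 0.2]
grip_width: -0.0001
gripper_force: 0.0
```

Emit:
{"method": "apply_moves", "body": {
  "increments": [
    [[0,0,0],0],
    [[0,0,-2],0],
    [[0,0,-3.5],0],
    [[0,0,-3.5],0],
    [[0,0,-3.5],0],
    [[0,0,-3.5],0],
    [[0,0,-2],0],
    [[0,0,0],0]
  ]
}}

```text
t: 5.58
tool_pos: [0.5733, -0.0976, 0.2365]
ee_rot: [180.0, 0.4, 166.1]
ft_force: [0.4, -0.0, -0.3]
grip_width: -0.0001
gripper_force: 0.0
```

Emit:
{"method": "apply_moves", "body": {
  "increments": [
    [[1.2,2.8,0],0],
    [[1.2,2.8,0],0],
    [[1.2,2.8,0],0],
    [[1.2,2.8,0],0],
    [[1.2,2.8,0],0],
    [[1.2,2.8,0],0],
    [[1.2,2.8,0],0],
    [[1.2,2.8,0],0]
  ]
}}

```text
t: 6.25
tool_pos: [0.5313, 0.1446, 0.2305]
ee_rot: [-180.0, -0.0, 166.1]
ft_force: [0.1, -0.2, 0.5]
grip_width: 0.0001
gripper_force: 0.0
```

Emit:
{"method": "apply_moves", "body": {
  "increments": [
    [[1.2,2.8,0],0],
    [[1.2,2.8,0],0],
    [[1.2,2.8,0],0],
    [[1.2,2.8,0],0],
    [[0,0,0],0],
    [[0,0,0],0]
  ]
}}

```text
t: 6.75
tool_pos: [0.5116, 0.2648, 0.2302]
ee_rot: [-179.9, -0.1, 166.3]
ft_force: [-0.3, -0.3, -0.1]
grip_width: 0.0
gripper_force: 0.0
```

```bash
python3 - <<'E'
from h import *
s=snap('wrist','w3.png');print(arm.read_state()['tool_pos'])
E
```

```text
[0.51191721 0.26368104 0.23045949]
```

View pics/w3.png

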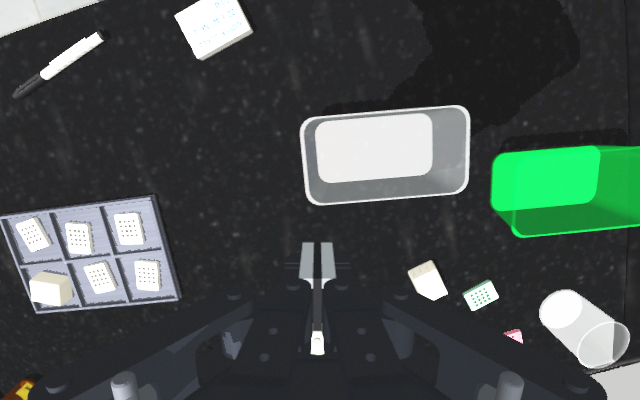

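The wrist view shows the clear tub with its rim spanning about (301..470, 105..205), centre about (386,156). The green tub is to its right.

```bash
python3 - <<'E'
from h import *
W=np.load('pics/w3.png.npz')
p=cast(W,[[386,156],[302,120],[469,106],[468,191],[308,205]],.069);print(p.round(3))
a=np.radians(166.1);d=p[0,:2]-arm.read_state()['tool_pos'][:2]
print(100*d@[np.cos(a),np.sin(a)],100*d@[np.sin(a),-np.cos(a)])
E
```

```text
[[0.5   0.332 0.069]
 [0.45  0.265 0.069]
 [0.473 0.413 0.069]
 [0.551 0.402 0.069]
 [0.528 0.251 0.069]]
2.83919453292132 6.347510223676956
```

Emit:
{"method": "apply_moves", "body": {
  "increments": [
    [[0.9,2.1,0],0],
    [[0.9,2.1,0],0],
    [[0.9,2.0,0],0],
    [[0,0,2.5],0],
    [[0,0,2.5],0],
    [[0,0,2.5],0],
    [[0,0,2.5],0],
    [[0,0,0],0]
  ]
}}

```text
t: 7.47
tool_pos: [0.4991, 0.3272, 0.1265]
ee_rot: [-179.7, -0.3, 166.0]
ft_force: [0.2, -0.8, -1.0]
grip_width: -0.0002
gripper_force: 0.0
```

Emit:
{"method": "apply_moves", "body": {
  "increments": [
    [[0,0,1.5],0],
    [[0,0,1.5],0],
    [[0,0,0],0],
    [[0,0,0],0],
    [[0,0,0],0],
    [[0,0,0],0],
    [[0,0,0],0],
    [[0,0,0],0]
  ]
}}

```text
t: 8.13
tool_pos: [0.5014, 0.3303, 0.1021]
ee_rot: [180.0, 0.0, 166.1]
ft_force: [0.1, -0.3, 0.2]
grip_width: -0.0002
gripper_force: 0.0
```

Emit:
{"method": "apply_moves", "body": {
  "increments": [
    [[0,0,0],0],
    [[0,0,0],0],
    [[0,0,0],0],
    [[0,0,0],0],
    [[0,0,0],0],
    [[0,0,0],0],
    [[0,0,0],0],
    [[0,0,0],0]
  ]
}}

```text
t: 8.8
tool_pos: [0.501, 0.3302, 0.1013]
ee_rot: [-180.0, -0.0, 166.1]
ft_force: [0.7, 0.8, -0.3]
grip_width: 0.0002
gripper_force: 0.0
```

Emit:
{"method": "apply_moves", "body": {
  "increments": [
    [[0,0,0],0],
    [[0,0,0],0],
    [[0,0,0],0],
    [[0,0,0],0],
    [[0,0,0],0],
    [[0,0,0],0],
    [[0,0,0],0],
    [[0,0,0],0]
  ]
}}

```text
t: 9.47
tool_pos: [0.5011, 0.3302, 0.1013]
ee_rot: [-180.0, -0.0, 166.1]
ft_force: [-0.1, 0.4, -0.4]
grip_width: -0.0003
gripper_force: 0.0
```

The grasp point was 51 mm over the rim and centred, for over 1.3 s. Now I'll rise and travel to the call box.

Emit:
{"method": "apply_moves", "body": {
  "increments": [
    [[0,0,-2],0],
    [[0,0,-3],0],
    [[0,0,-3],0],
    [[0,0,-3],0],
    [[0,0,-2],0],
    [[0,0,0],0],
    [[-0.9,-2.8,0],0],
    [[-0.9,-2.8,0],0]
  ]
}}

```text
t: 10.13
tool_pos: [0.5049, 0.2718, 0.2307]
ee_rot: [-180.0, 0.0, 166.2]
ft_force: [0.1, -0.4, -0.4]
grip_width: -0.0004
gripper_force: 0.0
```

Emit:
{"method": "apply_moves", "body": {
  "increments": [
    [[-0.9,-2.8,0],0],
    [[-0.9,-2.8,0],0],
    [[-0.9,-2.8,0],0],
    [[-0.9,-2.8,0],0],
    [[-0.9,-2.8,0],0],
    [[-0.9,-2.8,0],0],
    [[-0.9,-2.8,0],0],
    [[-0.9,-2.8,0],0]
  ]
}}

```text
t: 10.8
tool_pos: [0.5207, 0.0353, 0.2307]
ee_rot: [-180.0, -0.0, 166.1]
ft_force: [0.0, -0.4, -0.5]
grip_width: 0.0
gripper_force: 0.0
```

Emit:
{"method": "apply_moves", "body": {
  "increments": [
    [[-0.9,-2.8,0],0],
    [[-0.9,-2.8,0],0],
    [[-0.9,-2.8,0],0],
    [[-0.9,-2.8,0],0],
    [[-0.9,-2.8,0],0],
    [[-0.9,-2.8,0],0],
    [[-0.9,-2.8,0],0],
    [[-0.9,-2.8,0],0]
  ]
}}

```text
t: 11.47
tool_pos: [0.5368, -0.1994, 0.2307]
ee_rot: [180.0, -0.0, 166.1]
ft_force: [0.5, 0.5, -0.1]
grip_width: 0.0001
gripper_force: 0.0
```

Emit:
{"method": "apply_moves", "body": {
  "increments": [
    [[-0.9,-2.8,0],0],
    [[-0.9,-2.8,0],0],
    [[0,0,0],0],
    [[0,0,0],0]
  ]
}}

```text
t: 11.8
tool_pos: [0.5407, -0.2579, 0.2301]
ee_rot: [180.0, -0.1, 165.9]
ft_force: [0.5, 1.3, -0.1]
grip_width: 0.0001
gripper_force: 0.0
```

```bash
python3 - <<'E'
from h import *
s=snap('wrist','w4.png');print(arm.read_state()['tool_pos'],arm.read_state()['joint_pos'])
E
```

```text
[ 0.5407313 -0.2567438  0.2304565] [-2.54049224e+01  2.10732375e+01  9.76679148e+00  7.87753994e+01
  1.20165178e-02 -1.14235569e+01]
```

View pics/w4.png

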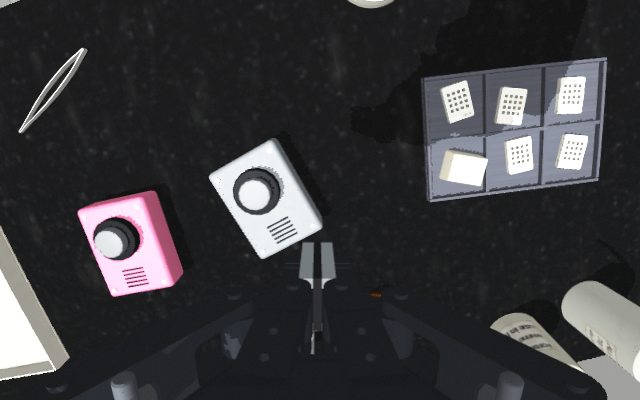

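The grey box's button top is at about (254,196). I'll triangulate it between the two wrist views.

```bash
python3 - <<'E'
from h import *
A=np.load('pics/w1.png.npz');B=np.load('pics/w4.png.npz')
for z in(.045,.05,.055,.06,.065): print(z,cast(A,[75,237],z).round(4)[0,:2],cast(B,[254,196],z).round(4)[0,:2])
p=cast(B,[254,196],.056);a=np.radians(166.1);d=p[0,:2]-arm.read_state()['tool_pos'][:2]
print(100*d@[np.cos(a),np.sin(a)],100*d@[np.sin(a),-np.cos(a)])
E
```

```text
0.045 [ 0.5402 -0.3311] [ 0.5409 -0.3246]
0.05 [ 0.5392 -0.3267] [ 0.5399 -0.3234]
0.055 [ 0.5383 -0.3223] [ 0.5389 -0.3221]
0.06 [ 0.5373 -0.3179] [ 0.5379 -0.3209]
0.065 [ 0.5363 -0.3136] [ 0.5369 -0.3196]
-1.3644168672451806 -6.371054536221321
```

Emit:
{"method": "apply_moves", "body": {
  "increments": [
    [[-0.5,-2.2,0],0],
    [[-0.5,-2.2,0],0],
    [[-0.4,-2.0,0],0],
    [[0,0,3],0],
    [[0,0,3],0],
    [[0,0,3],0],
    [[0,0,3],0],
    [[0,0,0],0]
  ]
}}

```text
t: 12.52
tool_pos: [0.5365, -0.3189, 0.1057]
ee_rot: [179.8, -0.5, 166.2]
ft_force: [-0.9, 0.8, -0.7]
grip_width: 0.0006
gripper_force: 0.0
```

Emit:
{"method": "apply_moves", "body": {
  "increments": [
    [[0,0,2],0],
    [[0,0,1.5],0],
    [[0,0,0.5],0],
    [[0,0,0],0],
    [[0,0,0],0],
    [[0,0,0],0]
  ]
}}

```text
t: 13.02
tool_pos: [0.5402, -0.3223, 0.073]
ee_rot: [-180.0, 0.1, 166.1]
ft_force: [0.8, -0.8, 0.1]
grip_width: -0.0002
gripper_force: 0.0
```

Emit:
{"method": "apply_moves", "body": {
  "increments": [
    [[0,0,0.6],0],
    [[0,0,0.5],0],
    [[0,0,0.3],0],
    [[0,0,0.2],0],
    [[0,0,0],0],
    [[0,0,0],0],
    [[0,0,0],0]
  ]
}}

```text
t: 13.6
tool_pos: [0.5396, -0.3224, 0.0557]
ee_rot: [-180.0, 0.0, 166.1]
ft_force: [1.7, -0.4, 4.1]
grip_width: 0.0002
gripper_force: 1.8
```

Emit:
{"method": "apply_moves", "body": {
  "increments": [
    [[0,0,0.2],0],
    [[0,0,0],0],
    [[0,0,0],0],
    [[0,0,0],0]
  ]
}}

```text
t: 13.93
tool_pos: [0.5397, -0.3224, 0.0549]
ee_rot: [-180.0, 0.1, 166.1]
ft_force: [-2.0, 2.2, 15.0]
grip_width: 0.0005
gripper_force: 7.5
```

Emit:
{"method": "apply_moves", "body": {
  "increments": [
    [[0,0,0.15],0],
    [[0,0,0],0],
    [[0,0,0],0],
    [[0,0,0],0]
  ]
}}

```text
t: 14.27
tool_pos: [0.5398, -0.3224, 0.0546]
ee_rot: [-179.9, 0.1, 166.1]
ft_force: [-5.8, 3.2, 25.7]
grip_width: 0.0
gripper_force: 12.8
```

```bash
python3 - <<'E'
from h import *
snap('wrist','w5.png'); s=arm.read_state();print(s['tool_pos'],s['ft_force'])
a=cv2.resize(cv2.imread('pics/w5.png')[120:320,200:440],(720,600),interpolation=cv2.INTER_CUBIC)
cv2.imwrite('pics/c5.png',a)
E
```

```text
[ 0.53978965 -0.32244242  0.05464115] [-4.91647489  3.39568225 26.20669308]
```

View pics/c5.png

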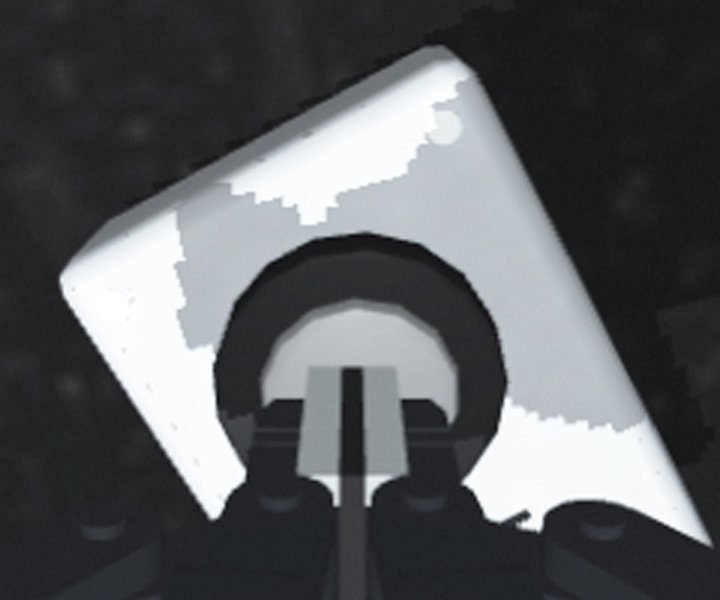

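The crop shows the shut fingertips well inside the button disc, at a hard stop of 26 N against the 4 N spring. I'll release gently, checking the spring force on the way up.

Emit:
{"method": "apply_moves", "body": {
  "increments": [
    [[0,0,-0.3],0],
    [[0,0,-0.3],0],
    [[0,0,0],0],
    [[0,0,0],0],
    [[0,0,0],0]
  ]
}}

```text
t: 14.73
tool_pos: [0.5395, -0.3223, 0.0576]
ee_rot: [-180.0, 0.0, 166.1]
ft_force: [1.8, -0.9, 2.2]
grip_width: 0.0001
gripper_force: 1.3
```

Emit:
{"method": "apply_moves", "body": {
  "increments": [
    [[0,0,-0.8],0],
    [[0,0,-2],0],
    [[0,0,-3],0],
    [[0,0,-3],0],
    [[0,0,-3],0],
    [[0,0,-2],0],
    [[0,0,0],0],
    [[0,0,0],0]
  ]
}}

```text
t: 15.4
tool_pos: [0.5394, -0.3223, 0.1967]
ee_rot: [-180.0, 0.1, 166.1]
ft_force: [-1.2, -0.4, -1.4]
grip_width: -0.0001
gripper_force: 0.0
```

Emit:
{"method": "apply_moves", "body": {
  "increments": [
    [[0,0,0],0],
    [[0,0,0],0],
    [[0,0,0],0],
    [[0,0,0],0]
  ]
}}

```text
t: 15.73
tool_pos: [0.5389, -0.3219, 0.1947]
ee_rot: [180.0, -0.1, 166.1]
ft_force: [-0.6, 0.2, -0.5]
grip_width: 0.0001
gripper_force: 0.0
```

At 3 mm up the spring still pushed with 2.2 N, so the button had been fully down. It is now released and the arm is clear of everything, so I'm handing in.

```bash
python3 -c "
from plant import arm
print(arm.finish_job())"
```

```text
the job is handed in; nothing more can be done
None
```

I pointed at the bare wax block for over a second and above the middle of the clear tub for over a second, then pressed the grey call button to its stop and released it. The job is handed in with the arm clear; it returned no verdict.

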